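# Put the change gears back on their storage pins

## Task

The set of four change gears has come back from the lathe stacked on its carrying spindle. Take the gears off one at a time from the top and put each straight onto its own storage pin, the one whose painted disc has that gear's size and colour, lying flat on the wooden foot with the hub up. All four end on their own pins and the spindle stands empty.

Things in the scene. Friction and masses are not known exactly. Their poses are not given: they have to be found in the camera images.
- gear_brass: change gear of bright yellow brass with 19 teeth, outside diameter 42 mm, the topmost and smallest of the stack, about 120 g. Toothed disc 8 mm thick with a round hub, 30 mm in diameter and 12 mm high, standing on top of it (20 mm tall in all); an 18 mm bore runs right through. Easily lifted by closing the fingers on the hub from above. Origin: centre of the underside; z is the bore's axis, up at the start (hub upward); its turning about z does not matter.
- gear_white: change gear of white plastic with 25 teeth, outside diameter 54 mm, second from the top of the stack, about 90 g. Toothed disc 8 mm thick with a round hub, 30 mm in diameter and 12 mm high, standing on top of it (20 mm tall in all); an 18 mm bore runs right through. Easily lifted by closing the fingers on the hub from above. Origin: centre of the underside; z is the bore's axis, up at the start (hub upward); its turning about z does not matter.
- gear_brown: change gear of brown laminated plastic with 31 teeth, outside diameter 66 mm, third from the top of the stack, about 120 g. Toothed disc 8 mm thick with a round hub, 30 mm in diameter and 12 mm high, standing on top of it (20 mm tall in all); an 18 mm bore runs right through. Easily lifted by closing the fingers on the hub from above. Origin: centre of the underside; z is the bore's axis, up at the start (hub upward); its turning about z does not matter.
- gear_black: change gear of blackened steel with 37 teeth, outside diameter 78 mm, the lowest and largest of the stack, about 300 g. Toothed disc 8 mm thick with a round hub, 30 mm in diameter and 12 mm high, standing on top of it (20 mm tall in all); an 18 mm bore runs right through. Easily lifted by closing the fingers on the hub from above. Origin: centre of the underside; z is the bore's axis, up at the start (hub upward); its turning about z does not matter.
- holder_brass: storage pin of the brass gear: round wooden foot 56 mm in diameter and 18 mm high, fixed to the bench, with a yellow painted disc of 42 mm diameter on top (the size and colour of its gear) and an upright steel pin in the middle, 9 mm thick and ending 30 mm above the foot's top, the last 9 mm tapering to a blunt tip. Origin: centre of the underside; a gear lies home with its underside on the foot's top, 18 mm above this origin, the pin through its bore. z up.
- holder_white: storage pin of the white gear: round wooden foot 68 mm in diameter and 18 mm high, fixed to the bench, with a white painted disc of 54 mm diameter on top (the size and colour of its gear) and an upright steel pin in the middle, 9 mm thick and ending 30 mm above the foot's top, the last 9 mm tapering to a blunt tip. Origin: centre of the underside; a gear lies home with its underside on the foot's top, 18 mm above this origin, the pin through its bore. z up.
- holder_brown: storage pin of the brown gear: round wooden foot 80 mm in diameter and 18 mm high, fixed to the bench, with a red-brown painted disc of 66 mm diameter on top (the size and colour of its gear) and an upright steel pin in the middle, 9 mm thick and ending 30 mm above the foot's top, the last 9 mm tapering to a blunt tip. Origin: centre of the underside; a gear lies home with its underside on the foot's top, 18 mm above this origin, the pin through its bore. z up.
- holder_black: storage pin of the black gear: round wooden foot 92 mm in diameter and 18 mm high, fixed to the bench, with a black painted disc of 78 mm diameter on top (the size and colour of its gear) and an upright steel pin in the middle, 9 mm thick and ending 30 mm above the foot's top, the last 9 mm tapering to a blunt tip. Origin: centre of the underside; a gear lies home with its underside on the foot's top, 18 mm above this origin, the pin through its bore. z up.
- spindle: carrying spindle: bright round steel foot 92 mm in diameter and 18 mm high, fixed to the bench, with an upright post 13 mm thick that ends 68 mm above the foot's top (its last 6 mm tapered). The four gears are threaded on it loosely, hubs up, one resting on the hub of the other: undersides 18, 38, 58 and 78 mm above the bench; the post's tip ends inside the topmost gear. Origin: centre of the underside; z up.
Mind the look-alikes: they are no part of the job. Leave any red look-alike of the gear_brown alone.

How it is judged (in metres and radians):
On the way, in this order (a step that is already met when the one before it is completed fails the run):
1. the brass gear lies home on its own storage pin, let go and at rest (horizontal distance between gear_brass and holder_brass below 0.008 m and z of gear_brass in the frame of holder_brass between 0.015 and 0.021 m and angle between gear_brass's own z axis and vertical below 0.08 rad and contact force between the fingers and gear_brass below 0.05 N and linear speed of gear_brass below 0.01 m/s and angular speed of gear_brass below 0.1 rad/s), for 0.2 s.
2. the white gear lies home on its own storage pin, let go and at rest, and the gears put away before it still lie on theirs (all of step 1 and horizontal distance between gear_white and holder_white below 0.008 m and z of gear_white in the frame of holder_white between 0.015 and 0.021 m and angle between gear_white's own z axis and vertical below 0.08 rad and contact force between the fingers and gear_white below 0.05 N and linear speed of gear_white below 0.01 m/s and angular speed of gear_white below 0.1 rad/s), for 0.2 s.
3. the brown gear lies home on its own storage pin, let go and at rest, and the gears put away before it still lie on theirs (all of step 2 and horizontal distance between gear_brown and holder_brown below 0.008 m and z of gear_brown in the frame of holder_brown between 0.015 and 0.021 m and angle between gear_brown's own z axis and vertical below 0.08 rad and contact force between the fingers and gear_brown below 0.05 N and linear speed of gear_brown below 0.01 m/s and angular speed of gear_brown below 0.1 rad/s), for 0.2 s.
4. the black gear lies home on its own storage pin, let go and at rest, and the gears put away before it still lie on theirs (all of step 3 and horizontal distance between gear_black and holder_black below 0.008 m and z of gear_black in the frame of holder_black between 0.015 and 0.021 m and angle between gear_black's own z axis and vertical below 0.08 rad and contact force between the fingers and gear_black below 0.05 N and linear speed of gear_black below 0.01 m/s and angular speed of gear_black below 0.1 rad/s), for 0.2 s.
At the end, for the whole second after the job is handed in: Each of the four gears lies on the pin of its own size and colour: within 8 mm of the pin's axis, its underside within 3 mm of the foot's top, hub up and tilted less than 0.08 rad, let go and at rest (all of step 4); the robot touches nothing.
It also fails if it takes over 99 s, if anything falls off the work surface, if the arm or the gripper's body presses on something with over 40 N, if the wrist force passes 120 N, or if a joint passes its speed limit or range.

## Robot

A 7-joint arm with a two-finger parallel gripper is mounted at the origin on a cart in front of the work surface, level with it; the furniture and walls round the work are solid. World frame = base frame: x ahead of the robot, y to its left, z up, the work surface at z = 0. Lengths are in mm, angles in rad, forces in N, time in s.
With the tool pointing down it reaches from about 425 to 950 mm from the base axis. Payload 16.7 kg.
Tool frame: the origin (TCP) lies at the very end of the fingers, on their centre line; the grasp point (between the pads) lies 19 mm behind it; z points along the fingers, y is the direction in which the jaws open and shut (so a half turn about z gives the same grasp; the last joint's range is limited). The gripper opens to 94 mm and grips with 3 to 60 N. Pads are 16 mm wide; open, the fingers measure 119 mm over their backs; the gripper's body (75 mm by 177 mm) begins 78 mm behind the grasp point.
Start: joints at [1.163, 0.426, 0.074, 1.606, -0.034, 1.111, -0.067], TCP at [172.064, -652.662, 205.467] pointing down, gripper open.
Joint ranges: [-2.85, 2.85], [-0.5, 2.14], [-1.23, 1.37], [0.21, 2.46], [-1.02, 4.16], [0.16, 2.05], [-2.73, 2.73]. Speed limits (rad/s): [1.89, 1.89, 2.39, 2.39, 3.01, 3.01, 3.01].

## Interface

Orientations are given as a unit quaternion [x, y, z, w].
In Python, from station import arm, eyes, order gives the robot as it stands.
- The arm moves only by the tool step_arm, never from a script. Its argument "motion" is a list of rows, each a list of 2 entries, a list of its own where there are three numbers: the shift along the world's x, y, z as a fraction of full scale, then the turn, a rotation vector about the world's x, y, z as a fraction of full scale. In form: [[[tx, ty, tz], [wx, wy, wz]], ...]. A call has 1 to 8 rows; each row shifts and turns the pose as measured when the row begins; what a row does not reach is not made up. Full scale, the value 1, is 0.05 m for a shift and 45 degrees for a turn. A row lasts 1/12 s, in which the tool goes at most 41.7 mm and 7.16 degrees, less where a joint would pass 70% of its speed; a pose out of reach is approached as far as the arm can. A call with a number of a shift or a turn outside -1 to 1 is refused whole. A call with a gripper value outside its range is refused whole. "hand" is the finger opening in mm, from 0 to 94, set as the call begins (left out, the last holds). The fingers move at their own pace and stop on an object; "force" is the grip in N (left out, the last holds). Time passes only in rows, so rows that do not move let the fingers close. It gives the time, the measured TCP pose, the force and the opening at its end, in the units of the state.
- arm.read_state(): the state, without advancing time (a new reading comes with each control period).
- eyes.camera(name): name is "scene" or "side" or "wrist"; returns the picture (480x640x3 uint8, red, green, blue); there is no depth.
- eyes.camera_model(name): a dict with "fx", "fy", "cx", "cy" (pixels), "k1" (the pictures are not rectified: a ray, as slopes to the right and down, at radius r is drawn at 1 + k1 r^2 times it, then the intrinsics apply), "xyz" and "orientation" of the camera in the world. Camera axes: x right, y down, z forward; pixel columns grow to the right and rows downward; lengths in mm; the calibration is good to about 2 mm. A picture is of the moment at which its call begins: read the wrist's pose just before it. camera_model takes no time and is no camera call; for the wrist camera it gives the pose at the moment of the call.
- order.sign_off(): hands the job in, once; it reports no verdict.
Trained networks look in the newest picture that a camera, given by its name, has taken for a name from the list of things; names that differ only in an ending like _2 or _b are one class to them, and where a whole thing is asked for, a point or a joint stands for the part that bears it (a point fixed in the world has none). Each returns a list of dicts, best first, with "confidence" (0 to 1); they miss things now and then, are a little off and sometimes report something else, mostly with a low value. They report only what shows in the picture. A call takes as long as a camera call. They do not tell look-alikes from the thing itself.
- eyes.find_in(name, camera): "centre" ([x, y, z] in mm, in the coordinates of the camera as it stood for that picture, good to about 4 mm: the middle of the surface that is visible of it).
- eyes.tip_of(name, camera): "centre" ([x, y, z] in mm, in the coordinates of the camera as it stood for that picture, good to about 4 mm: a listed point, or the origin of a listed thing).
The state is a dict: "time": time; "qpos": joint angles; "qd": joint speeds; "joint_torque": joint torques, N m; "position": TCP position; "tool_rot": TCP orientation; "contact_force": force on the tool from outside, world axes, zero at the start; "ft_torque": the same for the moment, N m; "grip_width": finger opening in mm.
Only numpy, scipy, OpenCV 4.12 (cv2) and the standard library are available. Lean on these libraries where they do the work, as an engineer would, in place of code of your own. Each camera call takes 0.05 s, during which the arm holds its last target. There are 200 camera calls.

## Working session

There is one attempt and no reset: what is moved stays moved. The work goes in short steps, Python scripts to look and compute and a tool call to move; the robot and the scene stay as the last step left them, time stands still between calls to the robot, and variables do not carry over. Pictures are saved under pics/ and viewed, about 12 in all and at most 16, crops included, and the job is handed in when it is done.

Besides the shell and the picture viewer there is one more tool, called after "Call:" as name(argument=value, ...) on one line, values as JSON. step_arm: Moves the arm, as the interface text tells. Its arguments: {"type":"object","properties":{"motion":{"type":"array"},"hand":{"type":"number"},"force":{"type":"number"}},"required":["motion"]}

```bash
mkdir -p pics; ls; cat > h.py <<'E'
import numpy as np, cv2
from scipy.spatial.transform import Rotation as R
from station import arm, eyes, order
def shot(cam,fn=None):
    m=eyes.camera_model(cam); im=eyes.camera(cam)
    if fn: cv2.imwrite('pics/'+fn,im[:,:,::-1])
    return m,im
def w(m,p): return R.from_quat(m['orientation']).apply(p)+np.array(m['xyz'])
def px(m,P):
    c=R.from_quat(m['orientation']).inv().apply(np.array(P,float)-m['xyz'])
    x,y=c[...,0]/c[...,2],c[...,1]/c[...,2]; s=1+m['k1']*(x*x+y*y)
    return np.stack([m['fx']*x*s+m['cx'],m['fy']*y*s+m['cy']],-1)
def onplane(m,u,v,z):
    K=np.array([[m['fx'],0,m['cx']],[0,m['fy'],m['cy']],[0,0,1.]])
    x,y=cv2.undistortPoints(np.array([[[u,v]]],float),K,np.array([m['k1'],0,0,0.]))[0,0]
    # exact enough for small k1
    d=R.from_quat(m['orientation']).apply([x,y,1]); o=np.array(m['xyz'])
    return o+d*(z-o[2])/d[2]
E
cat > a.py <<'E'
from h import *
s=arm.read_state(); print(s['time'],s['position'],s['tool_rot'],s['contact_force'],s['grip_width'])
for c in ['scene','side']:
    m,im=shot(c,c+'1.png'); print(c,m)
    for n in ['gear_brass','gear_white','gear_brown','gear_black','spindle','holder_brass','holder_white','holder_brown','holder_black']:
        for d in eyes.tip_of(n,c)[:3]:
            P=w(m,d['centre']); print(n,round(d['confidence'],2),P.round(),px(m,P).round())
E
python3 a.py
```

```text
pics
0.0 [ 171.93951987 -652.27776294  204.76793768] [ 9.91705379e-01  1.28530209e-01 -1.36857705e-04 -6.38434860e-04] [-0.0807464   0.63260035  0.20869985] 93.87444286882271
scene {'fx': 436.59655650651223, 'fy': 436.59655650651223, 'cx': 320.8213287057814, 'cy': 243.7907383452973, 'k1': -0.09584089010465215, 'xyz': array([  74.56075545, -542.87948405,  616.00503949]), 'orientation': array([ 0.82082449, -0.27866939,  0.15078341, -0.47524192])}
gear_brass 0.61 [431. -36.  82.] [315. 325.]
gear_white 0.71 [429. -38.  58.] [315. 336.]
gear_brown 0.69 [844. -74.  -1.] [465. 288.]
gear_brown 0.55 [427. -36.  40.] [314. 343.]
gear_black 0.58 [429. -38.  19.] [316. 351.]
spindle 0.62 [425. -39.   0.] [315. 359.]
holder_brass 0.74 [512. 474.   2.] [233. 241.]
holder_white 0.78 [425. 223.   4.] [248. 294.]
holder_brown 0.74 [406. 370.   2.] [215. 270.]
holder_black 0.86 [575. 335.  -3.] [278. 256.]
side {'fx': 444.70661292861416, 'fy': 444.70661292861416, 'cx': 314.45197166387635, 'cy': 247.43041561311833, 'k1': 0.031200110233596288, 'xyz': array([ 368.36945107, -548.25951041,  612.95592764]), 'orientation': array([ 0.87299038, -0.14138671,  0.07530357, -0.46068098])}
gear_brass 0.87 [431. -38.  77.] [251. 345.]
gear_white 0.96 [427. -38.  58.] [249. 354.]
gear_brown 0.85 [429. -37.  40.] [251. 361.]
gear_brown 0.58 [845. -66.   4.] [472. 332.]
gear_black 0.92 [428. -45.  19.] [253. 373.]
spindle 0.58 [427. -38.  -1.] [252. 378.]
holder_brass 0.83 [504. 468.   3.] [241. 223.]
holder_white 0.92 [429. 221.   3.] [228. 285.]
holder_white 0.59 [507. 468.   3.] [242. 223.]
holder_white 0.23 [431. -39.  80.] [251. 345.]
holder_brown 0.8 [406. 366.   2.] [209. 251.]
holder_black 0.95 [581. 342.  -3.] [282. 245.]
```

View pics/side1.png

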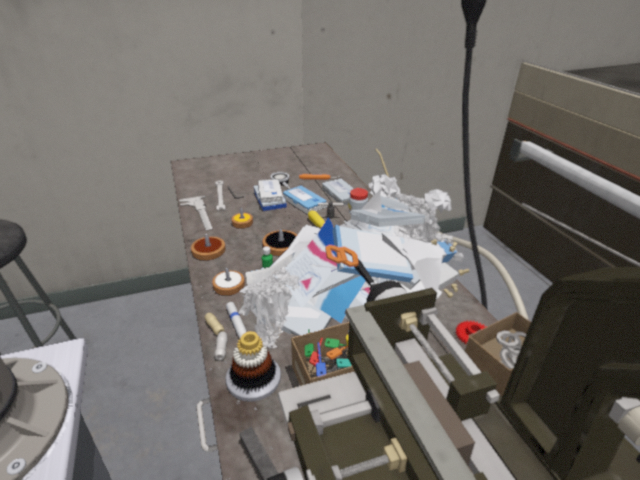

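View pics/scene1.png

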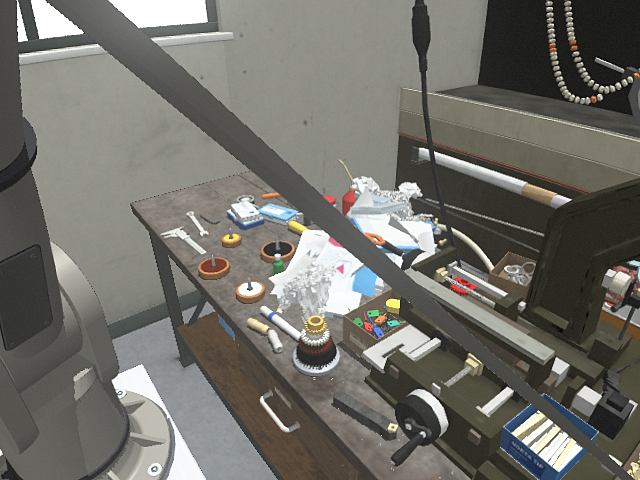

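Side and scene views agree. The stack is at side px (252,360), the wooden pins are at (228,283) white, (208,248) brown, (242,220) brass and (281,243) black. A loose red ring at side (472,330) / scene (465,288) is the look-alike, far from the stack, and stays untouched. I'll move in over the stack now.

Call:
step_arm(motion=[[[0.23,0.7,0.35],[0,0,0]],[[0.23,0.7,0.35],[0,0,0]],[[0.23,0.7,0.35],[0,0,0]],[[0.23,0.7,0.35],[0,0,0]],[[0.23,0.7,0.35],[0,0,0]],[[0.23,0.7,0.35],[0,0,0]],[[0.4,0.7,0],[0,0,0]],[[0.4,0.7,0],[0,0,0]]], hand=60)

```text
time: 1.67
position: [276.6, -367.1, 310.2]
tool_rot: [0.992, 0.123, -0.002, -0.001]
contact_force: [1.6, -0.5, -0.7]
grip_width: 59.9
```

Call:
step_arm(motion=[[[0.57,0.6,0],[0,0,0]],[[0.57,0.6,0],[0,0,0]],[[0.57,0.6,0],[0,0,0]],[[0.57,0.6,0],[0,0,0]],[[0.2,0.8,-0.1],[0,0,0]],[[0.2,0.8,-0.1],[0,0,0]],[[0.2,0.8,-0.1],[0,0,0]],[[0.2,0.8,-0.1],[0,0,0]]])

```text
time: 2.33
position: [431.5, -83.3, 295.0]
tool_rot: [0.993, 0.122, 0.002, 0.003]
contact_force: [1.7, -0.6, 0.5]
grip_width: 59.8
```

```bash
cat > b.py <<'E'
import sys; from h import *
fn=sys.argv[1]; s=arm.read_state(); print(s['time'],s['position'].round(1),s['tool_rot'].round(3),np.array(s['qpos']).round(2))
m,im=shot('wrist',fn); print(m['xyz'])
for n in sys.argv[2:]:
    for f in (eyes.find_in,eyes.tip_of):
        for d in f(n,'wrist')[:3]:
            P=w(m,d['centre']); print(f.__name__,n,round(d['confidence'],2),P.round(1),px(m,P).round())
E
python3 b.py w1.png gear_brass gear_white spindle
```

```text
2.3333 [431.5 -83.3 295. ] [0.993 0.122 0.002 0.003] [ 0.53 -0.03 -0.47  1.97 -0.01  1.2  -1.27]
[502.01676943 -64.61723857 475.79473092]
call gear_brass 0.86 [427.7 -40.1  93.5] [278. 202.]
call gear_brass 0.71 [426.7 -36.4  77.8] [276. 200.]
call gear_white 0.63 [433.8 -37.4  64.5] [280. 191.]
call gear_white 0.6 [423.3 -35.1  58. ] [276. 199.]
call spindle 0.67 [437.9 -39.8  14.3] [287. 182.]
call spindle 0.65 [ 4.265e+02 -4.250e+01 -1.000e-01] [288. 190.]
```

View pics/w1.png

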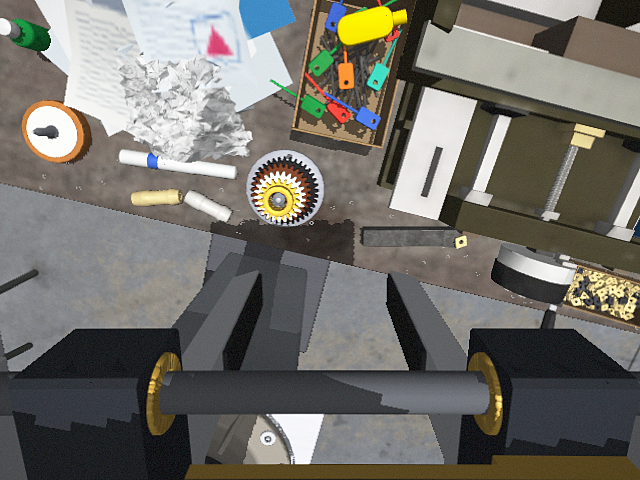

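The wrist view shows the stack at (285,188) with the brass hub and post at about (278,201), and the white pin at (56,131). The tag box and lathe are clear of the jaw line. Next I refine the stack centre from colour.

```bash
cat > c.py <<'E'
from h import *
s=arm.read_state(); m=eyes.camera_model('wrist'); im=cv2.imread('pics/w1.png')
hsv=cv2.cvtColor(im,cv2.COLOR_BGR2HSV)
mk=cv2.inRange(hsv,(20,110,90),(35,255,255)); mk[:, :240]=0; mk[:,320:]=0; mk[:150]=0;mk[240:]=0
n,l,st,c=cv2.connectedComponentsWithStats(mk); k=1+st[1:,4].argmax(); print(st[k],c[k])
pts=cv2.findNonZero((l==k).astype(np.uint8)); print(cv2.minEnclosingCircle(pts))
# predicted outline: fit x,y such that projected model bbox matches bbox
t=np.linspace(0,2*np.pi,60)
def bb(x,y):
    P=np.concatenate([np.c_[x+r*np.cos(t),y+r*np.sin(t),0*t+z] for r,z in((20.5,78),(20.5,86),(15,98))])
    p=px(m,P); return np.r_[p.min(0),p.max(0)]
from scipy.optimize import least_squares
b=np.r_[st[k,0]-.5,st[k,1]-.5,st[k,0]+st[k,2]-.5,st[k,1]+st[k,3]-.5]
q=least_squares(lambda v:bb(*v)-b,[428,-38]); print(q.x,q.fun)
cv2.imwrite('pics/w1c.png',cv2.resize(im[140:250,220:350],None,fx=5,fy=5,interpolation=2))
E
python3 c.py
```

```text
[258 178  42  42 858] [278.60839161 199.01165501]
((278.54339599609375, 198.635009765625), 20.696699142456055)
[428.69961942 -41.91919684] [ 0.05199454  0.02037088 -0.05320088 -0.02253488]
```

View pics/w1c.png

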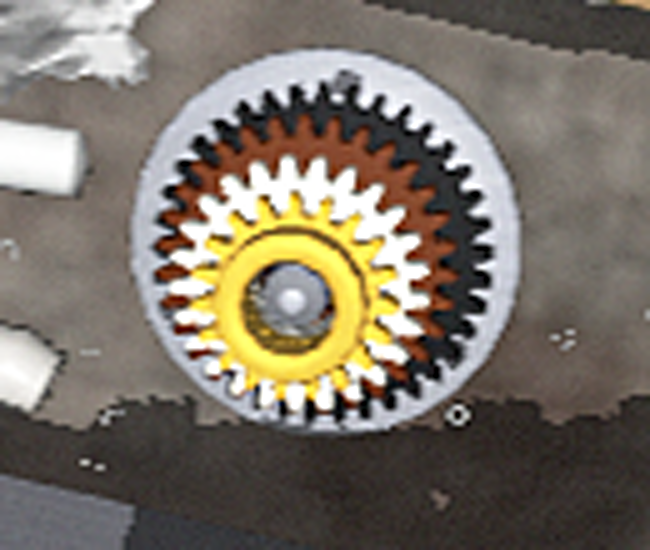

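Brass centre from the wrist outline fit is (428.7, -41.9), and the static cameras give (429, -38), so I'll descend to y ≈ -40.

Call:
step_arm(motion=[[[0,0.16,-0.6],[0,0,0]],[[0,0.16,-0.6],[0,0,0]],[[0,0.16,-0.6],[0,0,0]],[[0,0.16,-0.6],[0,0,0]],[[-0.03,0.16,-0.6],[0,0,0]],[[-0.03,0.06,-0.5],[0,0,0]],[[0,0,-0.2],[0,0,0]],[[0,0,0],[0,0,0]]])

```text
time: 3.35
position: [427.8, -51.5, 105.1]
tool_rot: [0.994, 0.112, 0.005, 0.004]
contact_force: [0.2, -0.3, 0.0]
grip_width: 60.0
```

Call:
step_arm(motion=[[[0,0.22,0],[0,0,0]],[[0,0.02,-0.15],[0,0,0]],[[0,0,-0.15],[0,0,0]],[[0,0,-0.05],[0,0,0]],[[0,0,0],[0,0,0]]])

```text
time: 3.77
position: [428.7, -43.6, 87.4]
tool_rot: [0.994, 0.108, 0.006, 0.005]
contact_force: [-0.3, 0.2, -0.7]
grip_width: 59.9
```

```bash
python3 b.py w2.png gear_brass; python3 - <<'E'
from h import *
s=arm.read_state();m=eyes.camera_model('wrist');print(px(m,s['position']), R.from_quat(s['tool_rot']).as_matrix().round(3))
E
```

```text
3.7667 [428.7 -43.6  87.4] [0.994 0.108 0.006 0.005] [ 0.41  0.22 -0.51  2.23  0.18  0.72 -1.58]
[498.36856884 -26.27469939 268.65806804]
call gear_brass 0.56 [431.1 -38.6  91.6] [315. 283.]
call gear_brass 0.84 [427.  -38.5  78. ] [313. 281.]
[323.73993602 286.79541322] [[ 0.976  0.216  0.013]
 [ 0.216 -0.976 -0.008]
 [ 0.011  0.011 -1.   ]]
```

View pics/w2.png

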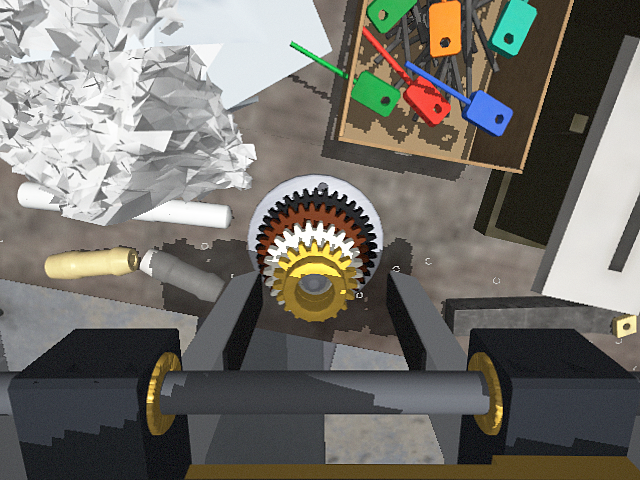

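The brass hub, at (317,281), sits about 4 mm left of the finger midline at (326,280). I'll quantify that, then correct.

```bash
cat > fit.py <<'E'
# fit circle-stack outline centre in hsv mask near a guess
from h import *
from scipy.optimize import least_squares
def fit(m,im,rng,roi,circ,g):
    hsv=cv2.cvtColor(im,cv2.COLOR_BGR2HSV); mk=cv2.inRange(hsv,*rng)
    x0,y0,x1,y1=roi; z=np.zeros_like(mk); z[y0:y1,x0:x1]=mk[y0:y1,x0:x1]
    n,l,st,c=cv2.connectedComponentsWithStats(z); k=1+st[1:,4].argmax(); s=st[k]
    t=np.linspace(0,2*np.pi,60)
    def bb(x,y):
        p=px(m,np.concatenate([np.c_[x+r*np.cos(t),y+r*np.sin(t),0*t+h] for r,h in circ])); return np.r_[p.min(0),p.max(0)]
    b=np.r_[s[0]-.5,s[1]-.5,s[0]+s[2]-.5,s[1]+s[3]-.5]
    q=least_squares(lambda v:bb(*v)-b,g); return q.x.round(1),q.fun.round(1),s
E
python3 - <<'E'
from fit import *
m=eyes.camera_model('wrist'); im=cv2.imread('pics/w2.png')
print(fit(m,im,((18,90,60),(35,255,255)),(255,200,390,345),((20.5,78),(20.5,86),(15,98)),[428,-40]))
E
```

```text
(array([429.2, -38.4]), array([ 0.7, -0.4, -0.7,  0.3]), array([ 272,  239,   85,   83, 4462], dtype=int32))
```

Call:
step_arm(motion=[[[0.01,0.11,0.02],[0.01,0.017,0]],[[0,0,0],[0,0,0]]])

```text
time: 4.08
position: [429.7, -37.7, 89.7]
tool_rot: [0.994, 0.108, -0.0, 0.0]
contact_force: [0.8, -0.2, -0.4]
grip_width: 59.8
```

Call:
step_arm(motion=[[[0,0,0],[0,0,0]],[[0,0,0],[0,0,0]],[[0,0,0],[0,0,0]],[[0,0,0],[0,0,0]],[[0,0,0],[0,0,0]],[[0,0,0],[0,0,0]]], hand=20, force=20)

```text
time: 4.58
position: [430.3, -37.6, 90.2]
tool_rot: [0.994, 0.108, 0.0, 0.0]
contact_force: [0.4, 0.1, 0.5]
grip_width: 29.3
```

Call:
step_arm(motion=[[[0,0,0.3],[0,0,0]],[[0,0,0.6],[0,0,0]],[[0,0,0.6],[0,0,0]],[[0,0.2,0.6],[0,0,0]],[[0.1,0.6,0.4],[0,0,0]],[[0.15,0.8,0],[0,0,0]],[[0.15,0.8,0],[0,0,0]],[[0.15,0.8,0],[0,0,0]]])

```text
time: 5.25
position: [454.3, 120.5, 220.9]
tool_rot: [0.995, 0.101, -0.001, 0.0]
contact_force: [1.2, -1.2, -1.9]
grip_width: 29.4
```

Call:
step_arm(motion=[[[0.13,0.8,0],[0,0,0]],[[0.13,0.8,0],[0,0,0]],[[0.13,0.8,0],[0,0,0]],[[0.13,0.8,0],[0,0,0]],[[0.13,0.8,0],[0,0,0]],[[0.13,0.8,0],[0,0,0]],[[0.13,0.8,0],[0,0,0]],[[0.1,0.5,0],[0,0,0]]])

```text
time: 5.92
position: [503.2, 438.0, 219.6]
tool_rot: [0.995, 0.099, -0.001, 0.001]
contact_force: [-0.3, -0.4, -0.9]
grip_width: 29.5
```

Call:
step_arm(motion=[[[-0.15,0.15,-0.5],[0,0,0]],[[-0.15,0.15,-0.5],[0,0,0]],[[-0.15,0.15,-0.5],[0,0,0]],[[-0.15,0.15,-0.4],[0,0,0]],[[-0.1,0,-0.2],[0,0,0]],[[0,0,0],[0,0,0]]])

```text
time: 6.42
position: [463.6, 477.1, 107.6]
tool_rot: [0.995, 0.103, -0.003, -0.001]
contact_force: [0.5, 0.0, -0.6]
grip_width: 29.6
```

```bash
python3 b.py w3.png gear_brass holder_brass; python3 - <<'E'
from h import *
s=arm.read_state();m=eyes.camera_model('wrist');print(px(m,s['position']))
E
```

```text
6.4167 [463.6 477.1 107.6] [ 0.995  0.103 -0.003 -0.001] [-0.4   0.6  -0.7   1.67  0.43  1.03 -2.6 ]
[536.78777852 492.06352412 287.6162137 ]
call gear_brass 0.93 [466.1 480.6 113.1] [317. 285.]
call gear_brass 0.67 [461.2 477.7  92.4] [322. 279.]
call holder_brass 0.76 [508.6 473.3  21.6] [343. 177.]
call holder_brass 0.63 [505.7 473.7   1.5] [341. 177.]
call holder_brass 0.46 [578.4 343.6   5.8] [553. 111.]
[323.76802595 286.7514378 ]
```

View pics/w3.png

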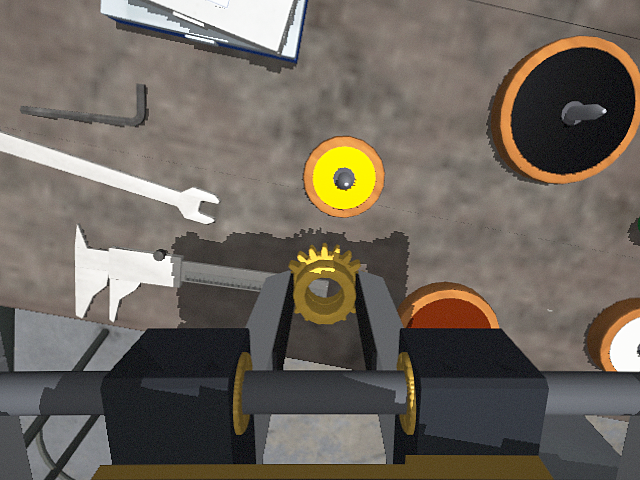

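```bash
cat > meas.py <<'E'
from fit import *
T={'brass':((18,90,60),(35,255,255))}
def hub(m,im,name,zu,roi,g,rad):  # gear in hand
    return fit(m,im,T[name],roi,((rad-.5,zu),(rad-.5,zu+8),(15,zu+20)),g)
E
python3 - <<'E'
from meas import *
m=eyes.camera_model('wrist'); im=cv2.imread('pics/w3.png')
print(fit(m,im,T['brass'],(300,130,390,220),((21,18),),[507,473]))
print(hub(m,im,'brass',95.5,(270,235,375,340),[463,477],21))
E
```

```text
(array([510.8, 473.5]), array([ 1.4,  0.7, -1.4, -0.8]), array([ 312,  146,   64,   63, 2788], dtype=int32))
(array([464. , 477.2]), array([-3.8,  0.5,  3.8, -0.3]), array([ 288,  243,   73,   82, 3900], dtype=int32))
```

Call:
step_arm(motion=[[[0.09,-0.09,0],[0,0,0.15]],[[0.09,-0.09,0],[0,0,0.15]],[[0.09,-0.09,-0.1],[0,0,0.15]],[[0.09,-0.09,-0.1],[0,0,0.15]],[[0.09,-0.09,-0.1],[0,0,0.15]],[[0.09,-0.09,-0.1],[0,0,0.15]],[[0.09,-0.09,0],[0,0,0.15]],[[0,0,0],[0,0,0]]])

```text
time: 7.33
position: [508.7, 444.1, 102.1]
tool_rot: [0.863, 0.505, 0.006, -0.004]
contact_force: [0.5, 0.1, -0.9]
grip_width: 29.3
```

```bash
python3 b.py w4.png holder_brass; python3 - <<'E'
from meas import *
s=arm.read_state()
m=eyes.camera_model('wrist'); im=cv2.imread('pics/w4.png'); print(px(m,[509,473,18]),px(m,s['position']))
print(fit(m,im,T['brass'],(250,130,390,225),((21,18),),[507,473]))
E
```

```text
7.3333 [508.7 444.1 102.1] [ 0.863  0.505  0.006 -0.004] [-0.21  0.67 -0.87  1.66  0.58  1.07 -1.77]
[543.47746242 506.18090295 283.55665718]
call holder_brass 0.77 [508.1 474.   17.7] [302. 205.]
[307.66114561 206.95694184] [324.65009151 286.99966973]
(array([507.6, 478.2]), array([ 0.4, -6.6, -0.4,  7.1]), array([ 271,  177,   63,   48, 2189], dtype=int32))
```

View pics/w4.png

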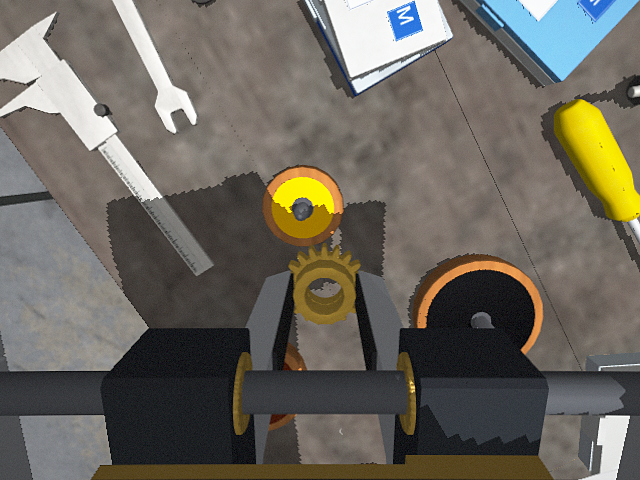

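w4 shows the yellow pin foot centred near (303,206), just ahead of the held gear at (324,285), with the black pin at right. The tool may still have been settling, so I'll re-shoot at rest and fit the foot's outline.

```bash
cat >> meas.py <<'E'
def foot(m,im,rng,roi,rad,g):
    return fit(m,im,rng,roi,((rad,18),(rad,0)),g)
WOOD=((5,90,40),(35,255,255))
E
python3 - <<'E'
from meas import *
s=arm.read_state(); m,im=shot('wrist','w5.png'); im=im[:,:,::-1].copy(); print(s['position'],m['xyz'])
print(foot(m,im,WOOD,(230,120,390,247),28,[507,473]))
old=cv2.imread('pics/w3.png')
s2=arm.read_state(); print(px(m,s2['position']))
for p in [(507,472,48)]: print(px(m,p))
cv2.imwrite('pics/w5c.png',cv2.resize(im[150:340,230:420],None,fx=3,fy=3,interpolation=2))
E
```

```text
[506.71679461 445.78328121 102.17811765] [542.19136119 507.4224784  283.6767872 ]
(array([508. , 472.8]), array([-0.3, -1.2,  0.3,  1.3]), array([ 266,  166,   82,   81, 4823], dtype=int32))
[323.60928916 286.82321377]
[303.56087582 218.54326457]
```

View pics/w5c.png

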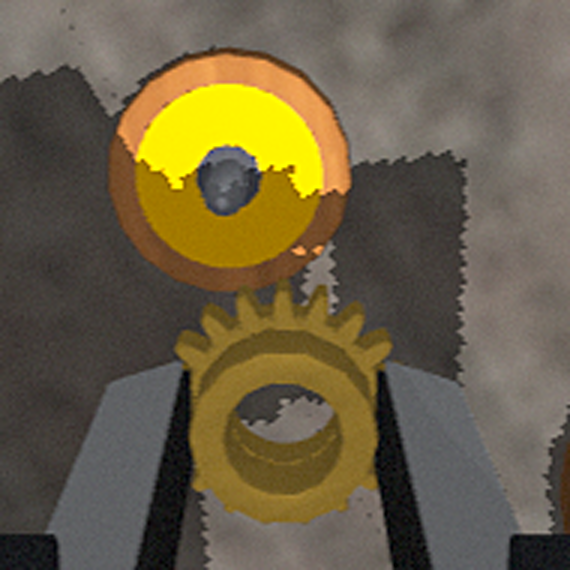

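Call:
step_arm(motion=[[[0.02,0.28,-0.1],[-0.017,0.008,0]],[[0.02,0.26,-0.1],[0,0,0]],[[0,0,-0.1],[0,0,0]],[[0,0,0],[0,0,0]],[[0,0,0],[0,0,0]]])

```text
time: 7.95
position: [506.9, 476.4, 87.8]
tool_rot: [0.867, 0.498, 0.001, 0.0]
contact_force: [0.0, -0.1, -1.4]
grip_width: 29.7
```

Call:
step_arm(motion=[[[0.03,-0.06,-0.2],[0,0,0]],[[0,0,-0.2],[0,0,0]],[[0,0,0],[0,0,0]],[[0,0,0],[0,0,0]]])

```text
time: 8.28
position: [508.4, 471.8, 65.6]
tool_rot: [0.867, 0.498, 0.001, 0.0]
contact_force: [0.2, 1.0, -1.3]
grip_width: 29.6
```

```bash
python3 - <<'E'
from meas import *
s=arm.read_state(); m,im=shot('wrist','w6.png'); im=im[:,:,::-1].copy(); print(s['position'],m['xyz'])
print(px(m,s['position']),px(m,[508.5,473.2,48]))
cv2.imwrite('pics/w6c.png',cv2.resize(im[220:350,260:390],None,fx=4,fy=4,interpolation=2))
E
```

```text
[508.40191057 471.76702073  65.59047975] [545.00613823 535.51266887 246.14928118]
[324.71805197 286.96963425] [323.41909197 272.04121801]
```

View pics/w6c.png

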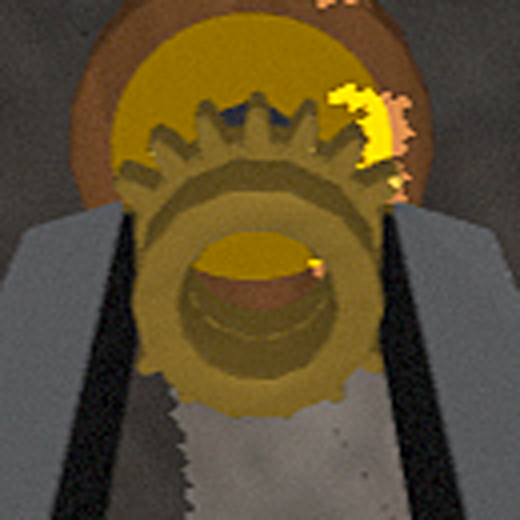

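```bash
python3 - <<'E'
from meas import *
s=arm.read_state(); m=eyes.camera_model('wrist'); print(s['position'])
print(onplane(m,322.7,256.8,18),onplane(m,324.3,220+305/4,s['position'][2]+8))
im=cv2.imread('pics/w6.png'); hsv=cv2.cvtColor(im,cv2.COLOR_BGR2HSV)
t=np.linspace(0,2*np.pi,72,endpoint=False)
for c in [(508.5,472),(508.5,474),(508.5,476),(507,473),(510,475)]:
    q=px(m,np.c_[c[0]+21*np.cos(t),c[1]+21*np.sin(t),0*t+18]); 
    print(c,((q.min(0)-[260,220])*4).round(),((q.max(0)-[260,220])*4).round())
E
```

```text
[508.31925529 471.61308377  65.4405092 ]
[507.46494083 472.23094151  18.        ] [507.4544053  470.49314647  73.4405092 ]
(508.5, 472) [118.   9.] [397. 275.]
(508.5, 474) [111.  -2.] [391. 265.]
(508.5, 476) [104. -14.] [384. 254.]
(507, 473) [106.   8.] [385. 275.]
(510, 475) [116. -13.] [396. 255.]
```

Call:
step_arm(motion=[[[0,0.03,-0.1],[0,0,0]],[[0,0,-0.15],[0,0,0]],[[0,0,-0.15],[0,0,0]],[[0,0,0],[0,0,0]]])

```text
time: 8.67
position: [508.9, 473.0, 44.0]
tool_rot: [0.868, 0.497, 0.001, 0.0]
contact_force: [-0.2, -0.5, -1.1]
grip_width: 29.4
```

Call:
step_arm(motion=[[[0,0,-0.13],[0,0,0]],[[0,0,-0.11],[0,0,0]],[[0,0,0],[0,0,0]],[[0,0,0],[0,0,0]]])

```text
time: 9.0
position: [509.0, 473.3, 30.4]
tool_rot: [0.868, 0.497, 0.001, 0.0]
contact_force: [-0.4, -0.8, 4.4]
grip_width: 29.5
```

Call:
step_arm(motion=[[[0,0,0],[0,0,0]],[[0,0,0],[0,0,0]],[[0,0,0],[0,0,0]],[[0,0,0.1],[0,0,0]],[[0,0,0.3],[0,0,0]],[[0,0,0.7],[0,0,0]],[[-0.1,-0.4,0.7],[0,0,0]],[[-0.1,-0.6,0.5],[0,0,0]]], hand=54)

```text
time: 9.67
position: [494.6, 425.8, 147.8]
tool_rot: [0.866, 0.5, -0.002, -0.001]
contact_force: [-0.6, -0.2, -0.1]
grip_width: 53.6
```

Call:
step_arm(motion=[[[-0.1,-0.82,0],[0,0,-0.1]],[[-0.1,-0.82,0],[0,0,-0.1]],[[-0.1,-0.82,0],[0,0,-0.1]],[[-0.1,-0.82,0],[0,0,-0.1]],[[-0.1,-0.82,0],[0,0,-0.1]],[[-0.1,-0.82,0],[0,0,-0.1]],[[-0.1,-0.82,0],[0,0,-0.1]],[[-0.1,-0.82,0],[0,0,-0.1]]])

```text
time: 10.33
position: [451.8, 98.2, 164.2]
tool_rot: [0.98, 0.199, 0.008, -0.0]
contact_force: [0.6, -0.9, 0.8]
grip_width: 53.9
```

Call:
step_arm(motion=[[[-0.1,-0.7,-0.1],[0,0,0]],[[-0.1,-0.7,-0.2],[0,0,0]],[[-0.1,-0.7,-0.3],[0,0,0]],[[-0.1,-0.5,-0.4],[0,0,0]],[[0,-0.1,-0.3],[0,0,0]],[[0,0,0],[0,0,0]],[[0,0,0],[0,0,0]]])

```text
time: 10.92
position: [430.5, -50.7, 106.3]
tool_rot: [0.981, 0.191, 0.013, 0.006]
contact_force: [0.8, -0.4, -0.2]
grip_width: 53.7
```

```bash
python3 - <<'E'
from meas import *
m,im=shot('side')
for d in eyes.tip_of('gear_brass','side')[:2]: print(d['confidence'],w(m,d['centre']).round(1))
s=arm.read_state(); m,im=shot('wrist','w7.png'); im=im[:,:,::-1].copy(); print(s['position'],s['tool_rot'].round(3))
hsv=cv2.cvtColor(im,cv2.COLOR_BGR2HSV)
# annotate predicted hub top circle & TCP
t=np.linspace(0,2*np.pi,40)
for c,col in (((429.5,-38),(0,0,255)),):
    for r,z in((15,78),(27,66)): cv2.polylines(im,[px(m,np.c_[c[0]+r*np.cos(t),c[1]+r*np.sin(t),0*t+z]).round().astype(int)],True,col,1)
cv2.imwrite('pics/w7c.png',cv2.resize(im[150:350,220:420],None,fx=3,fy=3,interpolation=2))
E
```

```text
[431.04671576 -49.91212501 106.66888798] [0.981 0.192 0.014 0.006]
```

View pics/w7c.png

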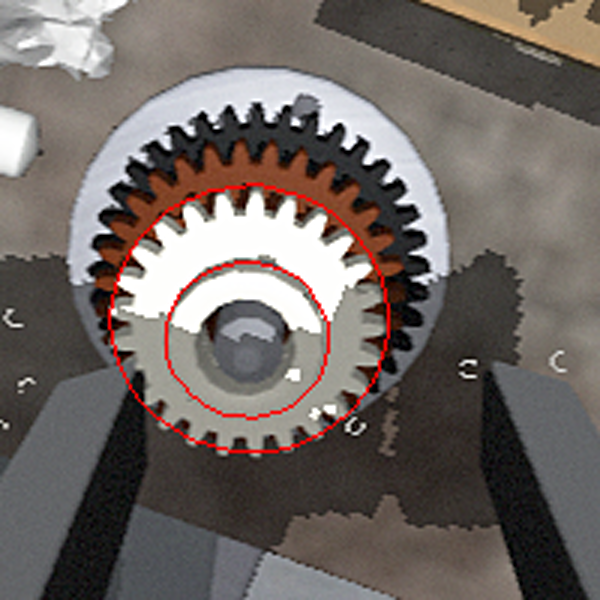

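The overlay circles at (429.5,-38) match the white gear. Straightening the tool, centring and descending.

Call:
step_arm(motion=[[[-0.03,0.24,-0.05],[0.008,0.038,0]],[[0,0,-0.2],[0,0,0]],[[0,0,-0.25],[0,0,0]],[[0,0,-0.2],[0,0,0]],[[0,0,0],[0,0,0]],[[0,0,0],[0,0,0]]])

```text
time: 11.57
position: [432.8, -33.7, 72.7]
tool_rot: [0.981, 0.196, 0.003, 0.001]
contact_force: [-0.1, 0.6, 0.6]
grip_width: 53.9
```

Call:
step_arm(motion=[[[-0.07,-0.08,-0.03],[0,0,0]],[[0,0,0],[0,0,0]],[[0,0,0],[0,0,0]]])

```text
time: 11.82
position: [429.1, -37.9, 71.6]
tool_rot: [0.981, 0.196, 0.003, 0.001]
contact_force: [0.3, -0.9, 0.7]
grip_width: 54.1
```

Call:
step_arm(motion=[[[0,0,0],[0,0,0]],[[0,0,0],[0,0,0]],[[0,0,0],[0,0,0]],[[0,0,0],[0,0,0]],[[0,0,0],[0,0,0]]], hand=20)

```text
time: 12.23
position: [429.6, -38.6, 72.6]
tool_rot: [0.981, 0.196, 0.004, 0.002]
contact_force: [0.5, -0.4, -0.9]
grip_width: 29.1
```

Call:
step_arm(motion=[[[0,0,0.3],[0,0,0]],[[0,0,0.6],[0,0,0]],[[0,0,0.6],[0,0,0]],[[0,0.1,0.5],[0,0,0]],[[0,0.7,0],[0,0,0.05]],[[-0.1,0.8,0],[0,0,0.05]],[[-0.1,0.8,0],[0,0,0.05]],[[-0.1,0.8,0],[0,0,0.05]]])

```text
time: 12.9
position: [413.3, 120.1, 177.2]
tool_rot: [0.964, 0.268, 0.004, 0.001]
contact_force: [1.6, -0.6, -0.3]
grip_width: 29.1
```

Call:
step_arm(motion=[[[-0.1,0.6,-0.3],[0,0,0]],[[-0.1,0.3,-0.5],[0,0,0]],[[-0.1,0.1,-0.4],[0,0,0]],[[0,0,-0.2],[0,0,0]],[[0,0,0],[0,0,0]],[[0,0,0],[0,0,0]],[[0,0,0],[0,0,0]]])

```text
time: 13.48
position: [395.7, 182.7, 107.0]
tool_rot: [0.961, 0.275, 0.007, -0.0]
contact_force: [-0.9, 0.5, -1.5]
grip_width: 29.2
```

```bash
cat > p.py <<'E'
import sys; from meas import *
name,rad,gx,gy,fn=sys.argv[1],*map(float,sys.argv[2:5]),sys.argv[5]
s=arm.read_state(); m,im=shot('wrist',fn); im=im[:,:,::-1].copy(); print(s['position'].round(1),s['tool_rot'].round(3),'j7',round(s['qpos'][6],2))
for d in eyes.tip_of('holder_'+name,'wrist')[:2]: print(round(d['confidence'],2),w(m,d['centre']).round(1))
c=px(m,[gx,gy,10]).astype(int); tp=px(m,s['position']); print('foot px',c,'tcp px',tp.round())
hsv=cv2.cvtColor(im,cv2.COLOR_BGR2HSV); mk=cv2.inRange(hsv,*((5,90,40),(22,255,255)))
# outer edge of the wooden foot by ray search from the centre; robust fit of x,y
t=np.linspace(0,2*np.pi,90,endpoint=False)
cv2.imwrite('pics/mk.png',mk)
k=R.from_quat(m['orientation'])
def ring(x,y): return px(m,np.c_[x+rad*np.cos(t),y+rad*np.sin(t),0*t+18])
best=None; g=cv2.GaussianBlur(mk.astype(np.float32),(0,0),1)
def val(q): return cv2.remap(g,q[:,0].astype(np.float32)[None],q[:,1].astype(np.float32)[None],1,borderValue=0)[0]
for x in np.arange(gx-12,gx+12.1,.5):
    for y in np.arange(gy-12,gy+12.1,.5):
        q_in=px(m,np.c_[x+(rad-3.5)*np.cos(t),y+(rad-3.5)*np.sin(t),0*t+18]); q_d=px(m,np.c_[x+(rad-10)*np.cos(t),y+(rad-10)*np.sin(t),0*t+18])
        o=px(m,np.c_[x+(rad+3)*np.cos(t),y+(rad+3)*np.sin(t),0*t+9])
        a=(val(q_in)-val(q_d)*(name!='brown')-val(o)).mean()
        if best is None or a>best[0]: best=(a,x,y)
print('ring fit',best)
for z,r in((18,rad),(18,rad-7),(48,2)):
    cv2.polylines(im,[px(m,np.c_[best[1]+r*np.cos(t),best[2]+r*np.sin(t),0*t+z]).round().astype(int)],True,(255,0,255),1)
x0=max(0,int(min(c[0],tp[0])-100)); y0=max(0,c[1]-80)
cv2.imwrite('pics/'+fn[:-4]+'c.png',cv2.resize(im[y0:y0+250,x0:x0+300],None,fx=2.4,fy=2.4,interpolation=2)); print('crop origin',x0,y0)
E
python3 p.py white 34 427 222 w8.png
```

```text
[395.7 182.7 107. ] [ 0.961  0.275  0.007 -0.   ] j7 -1.9
0.65 [ 4.302e+02  2.255e+02 -4.000e-01]
foot px [299 171] tcp px [324. 287.]
ring fit (np.float32(254.67438), np.float64(429.5), np.float64(223.5))
crop origin 199 91
```

View pics/w8c.png

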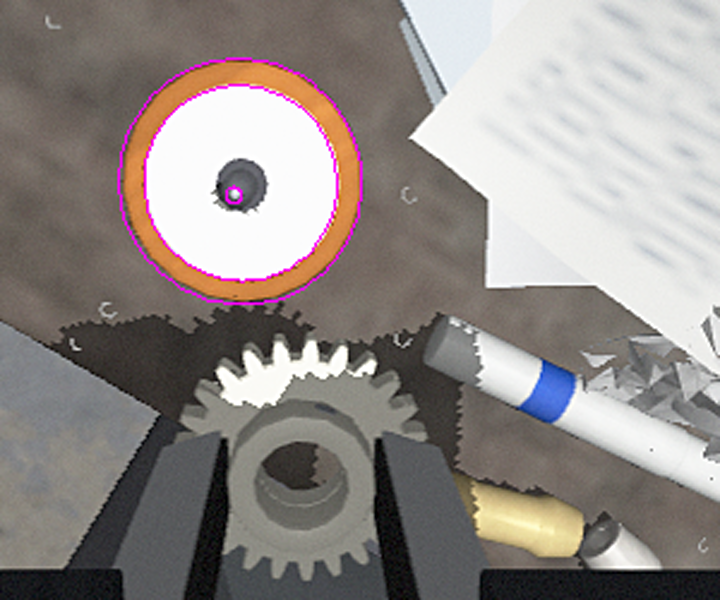

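The ring fit overlays the white pin foot precisely, centred (240,182) in the crop, which puts the pin at (429.5, 223.5).

Call:
step_arm(motion=[[[0.3,0.37,-0.1],[0,0,0]],[[0.3,0.37,-0.1],[0,0,0]],[[0,0,-0.1],[0,0,0]],[[0,0,-0.1],[0,0,0]],[[0,0,0],[0,0,0]],[[0,0,0],[0,0,0]]])

```text
time: 14.08
position: [430.7, 217.4, 90.0]
tool_rot: [0.963, 0.27, 0.01, 0.002]
contact_force: [-0.0, 0.2, -0.2]
grip_width: 29.0
```

Call:
step_arm(motion=[[[-0.02,0.11,-0.1],[-0.002,0.025,0]],[[0,0,-0.12],[0,0,0]],[[0,0,0],[0,0,0]],[[0,0,0],[0,0,0]]])

```text
time: 14.42
position: [429.7, 221.6, 78.9]
tool_rot: [0.963, 0.269, -0.0, 0.0]
contact_force: [-1.2, -1.0, -1.0]
grip_width: 29.1
```

Call:
step_arm(motion=[[[0,0.04,-0.2],[0,0,0]],[[0,0,-0.2],[0,0,0]],[[0,0,-0.15],[0,0,0]],[[0,0,0],[0,0,0]],[[0,0,0],[0,0,0]]])

```text
time: 14.83
position: [429.0, 223.3, 47.9]
tool_rot: [0.963, 0.269, -0.001, 0.0]
contact_force: [-0.6, -0.5, -0.2]
grip_width: 29.2
```

Call:
step_arm(motion=[[[0,0,-0.15],[0,0,0]],[[0,0,-0.12],[0,0,0]],[[0,0,0],[0,0,0]],[[0,0,0],[0,0,0]]])

```text
time: 15.17
position: [428.9, 223.3, 32.8]
tool_rot: [0.963, 0.27, -0.001, 0.0]
contact_force: [0.2, 0.7, -0.8]
grip_width: 28.7
```

Call:
step_arm(motion=[[[0,0,0],[0,0,0]],[[0,0,0],[0,0,0]],[[0,0,0],[0,0,0]],[[0,0,0.1],[0,0,0]],[[0,0,0.3],[0,0,0]],[[0,0,0.7],[0,0,0]],[[0,-0.3,0.7],[0,0,0]],[[0.1,-0.7,0.3],[0,0,-0.05]]], hand=54)

```text
time: 15.83
position: [430.4, 178.5, 141.0]
tool_rot: [0.967, 0.256, -0.003, -0.002]
contact_force: [0.7, 0.2, -0.5]
grip_width: 53.6
```

Call:
step_arm(motion=[[[0.1,-0.8,0],[0,0,-0.1]],[[0.05,-0.8,0],[0,0,-0.1]],[[0,-0.8,-0.1],[0,0,-0.1]],[[0,-0.8,-0.2],[0,0,0]],[[0,-0.5,-0.4],[0,0,0]],[[0,-0.1,-0.4],[0,0,0]],[[0,0,0],[0,0,0]],[[0,0,0],[0,0,0]]])

```text
time: 16.5
position: [441.1, -24.3, 95.1]
tool_rot: [0.991, 0.13, 0.005, 0.001]
contact_force: [-0.9, 0.4, 0.7]
grip_width: 53.8
```

```bash
cat > chk.py <<'E'
from h import *
import sys
for c in ['scene','side']:
    m,_=shot(c)
    for n in sys.argv[1:]:
        for d in eyes.tip_of(n,c)[:2]: print(c,n,round(d['confidence'],2),w(m,d['centre']).round(1))
s=arm.read_state(); print(s['position'].round(1),s['tool_rot'].round(3))
E
python3 chk.py gear_brass gear_white gear_brown
```

```text
scene gear_white 0.82 [425.4 222.2  19.2]
scene gear_brown 0.95 [427.7 -35.1  43.9]
scene gear_brown 0.48 [ 8.438e+02 -7.110e+01 -2.000e-01]
side gear_brass 0.46 [428.1 220.1   1.4]
side gear_white 0.49 [428.1 224.   14.1]
side gear_brown 0.82 [429.6 -36.2  41.4]
side gear_brown 0.6 [845.  -66.1   3.5]
[441.5 -23.7  95.2] [0.991 0.131 0.006 0.001]
```

Call:
step_arm(motion=[[[-0.22,-0.26,0],[0,0.01,0]],[[0,0,-0.1],[0,0,0]],[[0,0,-0.1],[0,0,0]],[[0,0,0],[0,0,0]],[[0,0,0],[0,0,0]]])

```text
time: 17.32
position: [431.4, -35.3, 85.4]
tool_rot: [0.991, 0.132, 0.003, 0.001]
contact_force: [-0.3, -0.7, 0.1]
grip_width: 53.7
```

```bash
python3 - <<'E'
from meas import *
s=arm.read_state();print(s['position'].round(1),s['tool_rot'].round(3))
for c in ['scene','side']:
    m,im=shot(c,c+'2.png'); im=im[:,:,::-1].copy(); a=px(m,[508,472.5,25]).astype(int); roi=(a[0]-18,a[1]-18,a[0]+18,a[1]+18)
    for z in ((18,26,38),(0,0,18)):
        print(c,z,fit(m,im,((20,100,90),(35,255,255)),roi,((21,z[0]),(21,z[1]),(15,z[2])),[508,472]))
E
```

```text
[431.4 -35.3  85.4] [0.991 0.132 0.003 0.001]
scene (18, 26, 38) (array([507.5, 475.1]), array([-0.6, -0.2,  0.6,  0.2]), array([224, 229,  14,  12, 122], dtype=int32))
scene (0, 0, 18) (array([521.1, 507.9]), array([-0.2,  0.3,  0.2, -0.3]), array([224, 229,  14,  12, 122], dtype=int32))Traceback (most recent call last):
  File "<stdin>", line 6, in <module>
  File "fit.py", line 7, in fit
    n,l,st,c=cv2.connectedComponentsWithStats(z); k=1+st[1:,4].argmax(); s=st[k]
                                                      ~~~~~~~~~~~~~~~^^
ValueError: attempt to get argmax of an empty sequence
```

The scene outline is consistent with brass home at (507.5,475). On to the brown hub.

Call:
step_arm(motion=[[[-0.04,-0.06,-0.1],[0,0,0]],[[0,0,-0.25],[0,0,0]],[[0,0,-0.22],[0,0,0]],[[0,0,0],[0,0,0]],[[0,0,0],[0,0,0]],[[0,0,0],[0,0,0]]])

```text
time: 17.92
position: [429.7, -38.2, 55.9]
tool_rot: [0.991, 0.133, 0.003, 0.001]
contact_force: [0.1, 0.7, 1.6]
grip_width: 53.6
```

Call:
step_arm(motion=[[[0,0,-0.09],[0,0,0]],[[0,0,0],[0,0,0]],[[0,0,0],[0,0,0]]])

```text
time: 18.17
position: [430.4, -38.4, 52.0]
tool_rot: [0.991, 0.133, 0.004, 0.001]
contact_force: [-0.6, 0.2, -0.5]
grip_width: 53.9
```

Call:
step_arm(motion=[[[0,0,0],[0,0,0]],[[0,0,0],[0,0,0]],[[0,0,0],[0,0,0]],[[0,0,0],[0,0,0]],[[0,0,0],[0,0,0]]], hand=20)

```text
time: 18.58
position: [430.7, -38.5, 52.6]
tool_rot: [0.991, 0.133, 0.005, 0.001]
contact_force: [0.4, 0.2, -0.7]
grip_width: 28.6
```

Call:
step_arm(motion=[[[0,0,0.3],[0,0,0]],[[0,0,0.6],[0,0,0]],[[0,0,0.6],[0,0,0]],[[0,0,0.6],[0,0,0]],[[0.1,0.6,0.3],[0,0,0]],[[0.1,0.8,0],[0,0,0.09]],[[0,0.8,0],[0,0,0.09]],[[-0.15,0.8,0],[0,0,0.09]]])

```text
time: 19.25
position: [432.0, 109.4, 178.0]
tool_rot: [0.973, 0.232, 0.004, 0.001]
contact_force: [0.7, 0.4, -1.5]
grip_width: 28.5
```

Call:
step_arm(motion=[[[-0.25,0.78,0],[0,0,0.09]],[[-0.3,0.75,0],[0,0,0.09]],[[-0.3,0.75,0],[0,0,0.09]],[[-0.3,0.75,-0.1],[0,0,0.09]],[[-0.2,0.6,-0.4],[0,0,0]],[[-0.1,0.2,-0.6],[0,0,0]],[[0,0,-0.2],[0,0,0]],[[0,0,0],[0,0,0]]])

```text
time: 19.92
position: [353.0, 316.5, 113.7]
tool_rot: [0.925, 0.38, 0.007, -0.002]
contact_force: [0.0, -0.1, -1.6]
grip_width: 28.4
```

```bash
python3 p.py brown 40 406 368 w9.png
```

```text
[353.  316.5 113.7] [ 0.925  0.38   0.007 -0.002] j7 -2.05
0.78 [404.2 371.3   1.6]
foot px [324 132] tcp px [324. 287.]
ring fit (np.float32(254.67758), np.float64(406.0), np.float64(370.5))
crop origin 224 52
```

View pics/w9c.png

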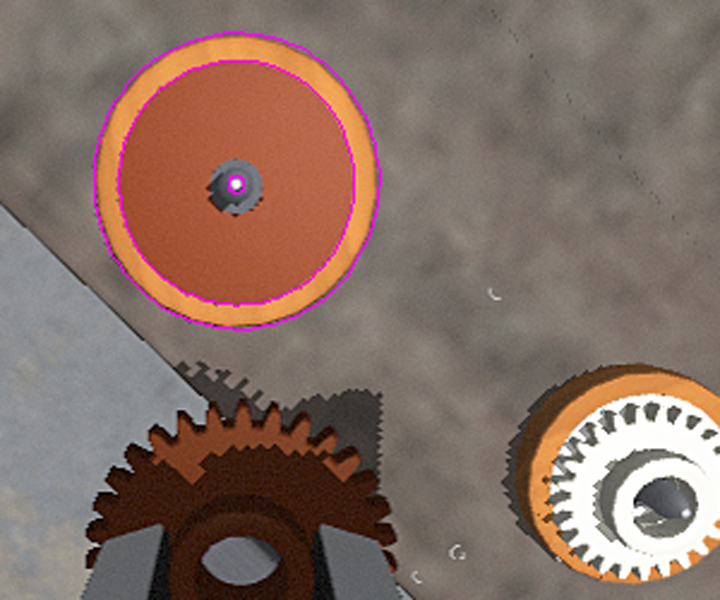

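White lies flat on its pin at right, and the brown pin ring fit is (406, 370.5). Moving over it.

Call:
step_arm(motion=[[[0.34,0.35,-0.1],[0,0,0]],[[0.34,0.35,-0.1],[0,0,0]],[[0.34,0.35,-0.1],[0,0,0]],[[0,0,-0.1],[0,0,0]],[[0,0,0],[0,0,0]],[[0,0,0],[0,0,0]]])

```text
time: 20.52
position: [416.0, 363.4, 102.1]
tool_rot: [0.928, 0.372, 0.012, 0.001]
contact_force: [0.4, -0.0, -1.0]
grip_width: 28.8
```

Call:
step_arm(motion=[[[-0.17,0.15,-0.1],[-0.009,0.029,0]],[[0,0,-0.12],[0,0,0]],[[0,0,-0.12],[0,0,0]],[[0,0,0],[0,0,0]],[[0,0,0],[0,0,0]]])

```text
time: 20.93
position: [407.7, 368.7, 86.1]
tool_rot: [0.929, 0.37, 0.0, 0.0]
contact_force: [0.2, 0.2, -0.6]
grip_width: 28.2
```

Call:
step_arm(motion=[[[-0.02,0.06,-0.2],[0,0,0]],[[0,0,-0.1],[0,0,0]],[[0,0,0],[0,0,0]],[[0,0,0],[0,0,0]]])

```text
time: 21.27
position: [406.1, 371.6, 69.2]
tool_rot: [0.929, 0.37, 0.0, 0.001]
contact_force: [0.2, 0.2, -1.2]
grip_width: 28.6
```

Call:
step_arm(motion=[[[0.01,0,-0.15],[0,0,0]],[[0,0,-0.15],[0,0,0]],[[0,0,-0.12],[0,0,0]],[[0,0,0],[0,0,0]],[[0,0,0],[0,0,0]]])

```text
time: 21.68
position: [406.5, 371.5, 45.6]
tool_rot: [0.929, 0.371, -0.0, 0.001]
contact_force: [0.3, 0.6, -1.0]
grip_width: 28.4
```

Call:
step_arm(motion=[[[0,0,-0.13],[0,0,0]],[[0,0,-0.12],[0,0,0]],[[0,0,0],[0,0,0]],[[0,0,0],[0,0,0]]])

```text
time: 22.02
position: [406.6, 371.7, 32.0]
tool_rot: [0.929, 0.371, 0.0, 0.0]
contact_force: [-0.7, 0.2, 3.9]
grip_width: 28.4
```

Call:
step_arm(motion=[[[0,0,0],[0,0,0]],[[0,0,0],[0,0,0]],[[0,0,0],[0,0,0]],[[0,0,0.1],[0,0,0]],[[0,0,0.3],[0,0,0]],[[0,0,0.7],[0,0,0]],[[0,-0.2,0.7],[0,0,0]],[[0.1,-0.6,0.5],[0,0,-0.05]]], hand=54)

```text
time: 22.68
position: [406.7, 334.7, 150.7]
tool_rot: [0.934, 0.356, -0.003, -0.001]
contact_force: [-0.2, -1.2, 0.4]
grip_width: 54.0
```

Call:
step_arm(motion=[[[0.1,-0.8,0],[0,0,-0.1]],[[0.1,-0.8,0],[0,0,-0.1]],[[0.1,-0.8,0],[0,0,-0.1]],[[0.1,-0.8,0],[0,0,-0.1]],[[0.05,-0.8,0],[0,0,-0.1]],[[0,-0.8,0],[0,0,-0.1]],[[0,-0.8,0],[0,0,0]],[[0,-0.8,-0.1],[0,0,0]]])

```text
time: 23.35
position: [430.3, 10.0, 162.8]
tool_rot: [0.993, 0.12, 0.007, -0.001]
contact_force: [2.4, 0.5, 0.1]
grip_width: 54.0
```

```bash
python3 chk.py gear_brown gear_black gear_brass
```

```text
scene gear_brown 0.68 [404.1 368.3  23. ]
scene gear_brown 0.53 [ 8.449e+02 -7.380e+01  2.000e-01]
scene gear_black 0.63 [427.1 -39.6  17. ]
scene gear_brass 0.59 [511.9 473.9  20.2]
side gear_brown 0.86 [847.1 -69.3   2.1]
side gear_brown 0.6 [405.4 372.   19.2]
side gear_black 0.8 [432.2 -44.8  22.7]
[430.2  12.9 161.2] [ 0.993  0.122  0.006 -0.002]
```

Call:
step_arm(motion=[[[0,-0.4,-0.3],[0,0,0]],[[0,-0.4,-0.4],[0,0,0]],[[0,0,-0.3],[0,0,0]],[[0,0,0],[0,0,0]],[[0,0,0],[0,0,0]]])

```text
time: 24.17
position: [431.9, -22.0, 111.4]
tool_rot: [0.992, 0.128, 0.008, -0.003]
contact_force: [-0.1, 0.2, 1.0]
grip_width: 54.0
```

Call:
step_arm(motion=[[[-0.05,-0.32,-0.05],[-0.01,0.019,0]],[[0,0,-0.1],[0,0,0]],[[0,0,0],[0,0,0]],[[0,0,0],[0,0,0]]])

```text
time: 24.5
position: [430.7, -36.4, 105.8]
tool_rot: [0.991, 0.13, 0.0, 0.001]
contact_force: [0.1, -0.9, 0.3]
grip_width: 53.9
```

Call:
step_arm(motion=[[[-0.03,-0.04,-0.3],[0,0,0]],[[0,0,-0.4],[0,0,0]],[[0,0,-0.4],[0,0,0]],[[0,0,-0.2],[0,0,0]],[[0,0,0],[0,0,0]],[[0,0,0],[0,0,0]]])

```text
time: 25.0
position: [432.0, -36.8, 42.0]
tool_rot: [0.991, 0.131, 0.003, 0.001]
contact_force: [0.9, 0.9, 0.1]
grip_width: 54.5
```

Call:
step_arm(motion=[[[-0.06,-0.03,-0.12],[0,0,0]],[[0,0,-0.09],[0,0,0]],[[0,0,0],[0,0,0]],[[0,0,0],[0,0,0]]])

```text
time: 25.33
position: [430.2, -38.4, 32.9]
tool_rot: [0.991, 0.131, 0.005, 0.002]
contact_force: [0.2, -0.5, 0.2]
grip_width: 54.0
```

Call:
step_arm(motion=[[[-0.01,0,-0.04],[0.003,0.012,0]],[[0,0,0],[0,0,0]],[[0,0,0],[0,0,0]]])

```text
time: 25.58
position: [430.2, -38.7, 31.5]
tool_rot: [0.991, 0.131, 0.001, 0.001]
contact_force: [-0.0, -0.0, -0.2]
grip_width: 54.2
```

Call:
step_arm(motion=[[[0,0,0],[0,0,0]],[[0,0,0],[0,0,0]],[[0,0,0],[0,0,0]],[[0,0,0],[0,0,0]],[[0,0,0],[0,0,0]]], hand=20, force=35)

```text
time: 26.0
position: [430.5, -38.7, 31.8]
tool_rot: [0.991, 0.131, 0.001, 0.001]
contact_force: [-0.7, 0.4, -0.8]
grip_width: 28.4
```

Call:
step_arm(motion=[[[0,0,0.3],[0,0,0]],[[0,0,0.6],[0,0,0]],[[0,0,0.6],[0,0,0]],[[0,0,0.6],[0,0,0]],[[0,0,0.6],[0,0,0]],[[0.1,0.6,0.3],[0,0,0.05]],[[0.2,0.75,0],[0,0,0.05]],[[0.2,0.75,0],[0,0,0.05]]])

```text
time: 26.67
position: [452.1, 63.4, 187.4]
tool_rot: [0.983, 0.185, -0.001, 0.001]
contact_force: [0.6, -1.2, -2.9]
grip_width: 27.9
```

Call:
step_arm(motion=[[[0.2,0.75,0],[0,0,0.05]],[[0.2,0.75,0],[0,0,0.05]],[[0.2,0.75,0],[0,0,0.05]],[[0.2,0.75,0],[0,0,0.05]],[[0.2,0.7,-0.2],[0,0,0]],[[0.1,0.3,-0.5],[0,0,0]],[[0,0,-0.3],[0,0,0]],[[0,0,0],[0,0,0]]])

```text
time: 27.33
position: [507.5, 280.8, 135.7]
tool_rot: [0.964, 0.268, 0.0, 0.0]
contact_force: [-0.8, -1.4, -3.1]
grip_width: 27.8
```

```bash
python3 p.py black 46 578 338 w10.png; python3 - <<'E'
from h import *
m=eyes.camera_model('side')
for z in (0,40): print(onplane(m,267,266 if z==0 else 248,z))
E
```

```text
[507.5 280.8 135.7] [0.964 0.268 0.    0.   ] j7 -2.05
0.63 [577.3 341.1   1.3]
foot px [306 107] tcp px [324. 287.]
ring fit (np.float32(254.14859), np.float64(578.0), np.float64(338.5))
crop origin 206 27
[525.14389104 264.94896695   0.        ]
[530.84247702 278.75249047  40.        ]
```

View pics/w10c.png

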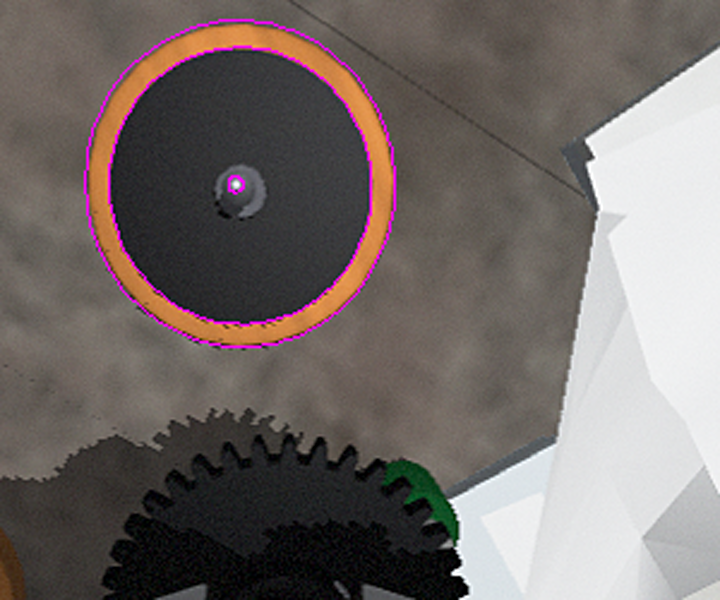

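The black pin ring fit overlays well, at (578, 338.5). The green bottle is under the held gear but well below it. Moving over at height.

Call:
step_arm(motion=[[[0.45,0.37,0],[0,0,0]],[[0.45,0.37,0],[0,0,0]],[[0.45,0.37,-0.1],[0,0,0]],[[0,0,-0.2],[0,0,0]],[[0,0,-0.2],[0,0,0]],[[0,0,0],[0,0,0]],[[0,0,0],[0,0,0]]])

```text
time: 28.02
position: [582.6, 326.7, 120.7]
tool_rot: [0.965, 0.261, 0.005, 0.003]
contact_force: [-0.6, 0.3, -2.3]
grip_width: 28.2
```

Call:
step_arm(motion=[[[-0.07,0.24,-0.2],[0.004,0.014,0]],[[0,0,-0.25],[0,0,0]],[[0,0,-0.2],[0,0,0]],[[0,0,0],[0,0,0]],[[0,0,0],[0,0,0]]])

```text
time: 28.43
position: [578.7, 336.5, 87.4]
tool_rot: [0.966, 0.26, 0.0, 0.001]
contact_force: [-0.6, 0.2, -3.2]
grip_width: 28.5
```

Call:
step_arm(motion=[[[0.01,0.06,-0.2],[0,0,0]],[[0,0,-0.15],[0,0,0]],[[0,0,0],[0,0,0]],[[0,0,0],[0,0,0]]])

```text
time: 28.77
position: [579.0, 339.5, 68.0]
tool_rot: [0.966, 0.26, 0.0, 0.001]
contact_force: [0.8, -0.8, -2.1]
grip_width: 28.0
```

Call:
step_arm(motion=[[[0,0,-0.12],[0,0,0]],[[0,0,-0.12],[0,0,0]],[[0,0,-0.08],[0,0,0]],[[0,0,0],[0,0,0]],[[0,0,0],[0,0,0]]])

```text
time: 29.18
position: [579.1, 339.6, 50.4]
tool_rot: [0.966, 0.26, 0.0, 0.001]
contact_force: [-0.2, -0.2, -2.1]
grip_width: 27.8
```

Call:
step_arm(motion=[[[0,0,-0.15],[0,0,0]],[[0,0,-0.12],[0,0,0]],[[0,0,-0.1],[0,0,0]],[[0,0,0],[0,0,0]],[[0,0,0],[0,0,0]]])

```text
time: 29.6
position: [579.7, 339.8, 30.4]
tool_rot: [0.966, 0.26, 0.001, 0.001]
contact_force: [-1.8, -2.2, 9.6]
grip_width: 28.0
```

Call:
step_arm(motion=[[[0,0,0.02],[0,0,0]],[[0,0,0],[0,0,0]],[[0,0,0],[0,0,0]],[[0,0,0],[0,0,0]],[[0,0,0.1],[0,0,0]],[[0,0,0.3],[0,0,0]],[[0,0,0.6],[0,0,0]],[[0,0,0.7],[0,0,0]]], hand=54)

```text
time: 30.27
position: [576.6, 338.1, 115.7]
tool_rot: [0.965, 0.26, -0.003, 0.001]
contact_force: [0.1, -0.0, -0.0]
grip_width: 54.1
```

Call:
step_arm(motion=[[[-0.3,-0.3,0.7],[0,0,0]],[[-0.3,-0.5,0.6],[0,0,0]],[[-0.3,-0.7,0.2],[0,0,0]],[[-0.3,-0.7,0],[0,0,0]],[[0,-0.5,0],[0,0,0]],[[0,0,0],[0,0,0]],[[0,0,0],[0,0,0]],[[0,0,0],[0,0,0]]])

```text
time: 30.93
position: [514.4, 203.8, 210.3]
tool_rot: [0.965, 0.262, 0.004, 0.002]
contact_force: [0.0, 0.4, -0.4]
grip_width: 54.3
```

```bash
python3 chk.py gear_brass gear_white gear_brown gear_black; python3 - <<'E'
from h import *
s=arm.read_state(); print(s['contact_force'],s['time'])
m,im=shot('wrist','w11.png'); m,im=shot('scene','s3.png'); cv2.imwrite('pics/s3c.png',cv2.resize(im[210:390,180:360,::-1],None,fx=3.3,fy=3.3,interpolation=2))
E
```

```text
scene gear_brass 0.43 [508.3 471.9  21.2]
scene gear_brown 0.77 [405.  369.3  23.7]
scene gear_brown 0.64 [842.5 -72.8   3.3]
scene gear_black 0.79 [577.8 343.2  18.8]
side gear_brass 0.43 [511.6 471.8  17. ]
side gear_brass 0.34 [425.  221.4   4. ]
side gear_white 0.62 [427.3 219.8  16.5]
side gear_brown 0.56 [844.2 -68.5   1.5]
side gear_brown 0.55 [404.8 373.5  15.3]
side gear_black 0.61 [574.7 333.2  21.5]
[514.  204.4 209. ] [0.965 0.263 0.004 0.001]
[-0.75787434 -0.67832834 -0.89758543] 31.4333
```

View pics/w11.png

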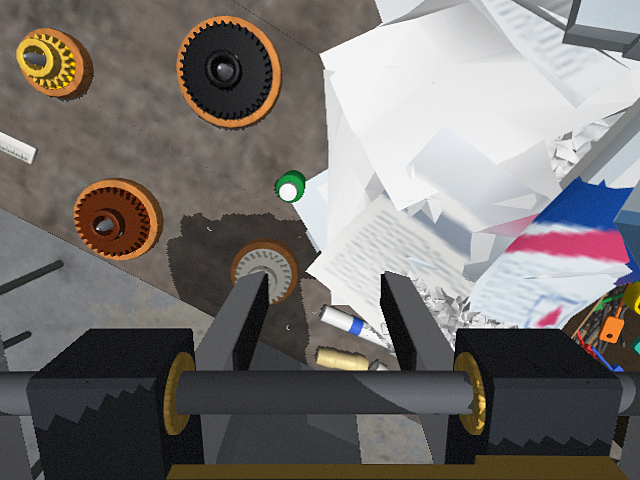

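View pics/s3c.png

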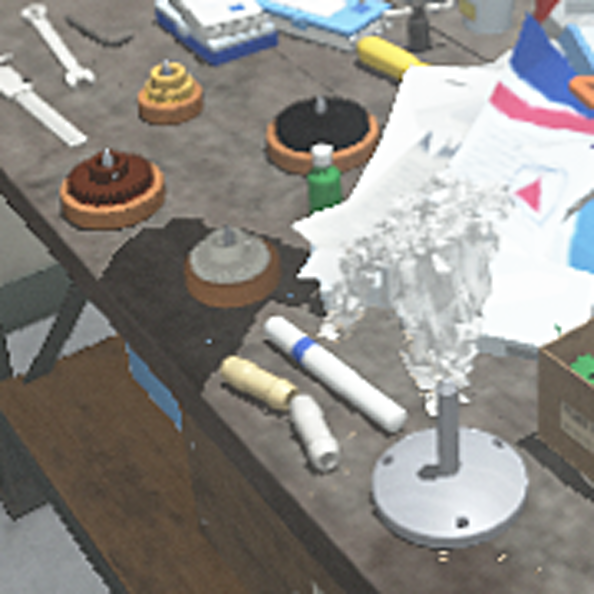

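All four gears lie flat on their own pins: in w11, brass is at (50,60), black at (225,70), brown at (115,220) and white at (265,272). The spindle is bare in the scene crop at (447,480), and the gripper is clear of everything.

```bash
python3 -c "
from station import order; print(order.sign_off())"
```

```text
the job is handed in; nothing more can be done
None
```

I moved the gears from the top of the stack one at a time in the order brass, white, brown, black. Each was lowered over its matching pin, let go and left lying flat. I then signed the job off at about 31 s; sign-off gave no verdict.

- **Final pictures:** the wrist and scene pictures show all four gears hub up on their own pins, the spindle bare and the gripper clear. The red look-alike was never touched.
- **Network positions:** these mostly agreed with the measured pins to a few mm, with gear undersides at about 15–24 mm (18 mm is home).
- **Misses and scatter:** the networks sometimes missed brass, white or brown when the arm hid them. The side camera also gave a low-confidence false "brass" at the white pin. The scene and side readings for black differed by about 10 mm in y, but the pictures show it seated on its pin.
- **Contact:** white showed no clear contact force before release, so its seating rests on height (about 18 mm) and the pictures. The black gear touched down at about 10 N, well under the limit.

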